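# Fit the spacer and chain sprocket to a sander's feed drive

### The arm

A 6-joint arm with a two-finger parallel gripper is mounted at the origin on the work surface. World frame = base frame: x ahead of the robot, y to its left, z up, the work surface at z = 0. Lengths are in m, angles in rad, forces in N, time in s.
With the tool pointing down it reaches from about 0.3 to 0.85 m from the base axis. Payload 4.2 kg.
Tool frame: the origin (TCP) lies on the mounting face of the last link; the fingertips stand 191 mm ahead of it and the grasp point (between the pads) lies 172 mm ahead of it; z points along the fingers, y is the direction in which the jaws open and shut (so a half turn about z gives the same grasp; the last joint's range is limited). The gripper opens to 91 mm and grips with 3 to 60 N. Pads are 32 mm wide; open, the fingers measure 118 mm over their backs; the gripper's body (76 mm by 178 mm) begins 60 mm behind the grasp point.
Start: joints at [-0.02, 0.32, 1.565, -0, 1.257, -0.02], TCP at [0.575, 0, 0.405] pointing down, gripper open.
Joint ranges: [-3.11, 3.11], [-0.84, 2.01], [0.21, 2.61], [-1.34, 4.49], [0.05, 2.63], [-2.56, 2.56]. Speed limits (rad/s): [2.57, 2.57, 3.14, 3.14, 3.14, 3.14].

### API

Orientations are given as a 3x3 rotation matrix whose columns are the frame's x, y, z axes.
In Python, from plant import ctrl, read_camera, camera_params gives the robot as it stands. The module is installed in compiled form; this text tells all that it offers.
- The arm moves only by the tool apply_moves, never from a script. Its argument "plan" is a list of rows, each a list of 5 numbers: the shift along the tool's x, y, z in m, then the turn about the tool's z in degrees, then the closure, from 0 (fully open) to 1 (shut). A call has 1 to 10 rows; each row shifts and turns the commanded pose from where the row before left it, along the tool's axes as they then stand; what a row does not reach is not made up. A row lasts 1/12 s, in which the tool goes at most 41.7 mm and 7.16 degrees, less where a joint would pass 70% of its speed; a pose out of reach is approached as far as the arm can. A call with a gripper value outside its range is refused whole. The fingers move at their own pace and stop on an object; "squeeze" is the grip in N (left out, the last holds). Time passes only in rows, so rows that do not move let the fingers close. It gives the time, the measured TCP pose, the force and the opening at its end, in the units of the state.
- ctrl.state(): the state, without advancing time (a new reading comes with each control period).
- read_camera(name): name is "scene" or "side" or "wrist"; returns (picture, depth): 384x512x3 uint8, red, green, blue; 384x512 float32, m along the optical axis (not along the pixel's ray), 0 where there is no reading.
- camera_params(name): a dict with "fx", "fy", "cx", "cy" (pixels), "distortion" ([k1, k2, p1, p2, k3] as OpenCV has them; the pictures are not rectified), "view" (4x4, takes a point from world to camera coordinates); the wrist camera has in their place "T_tool_cam" (4x4, takes a point from camera to tool coordinates, whose origin is the TCP and whose axes are the flange's). Camera axes: x right, y up, looking along -z (the intrinsics and any distortion apply to the point x, -y, -z); pixel columns grow to the right and rows downward; lengths in m; the calibration is good to about 2 mm. A picture is of the moment at which its call begins: read the wrist's pose just before it. camera_params takes no time and is no camera call.
- ctrl.hand_in(): hands the job in, once; it reports no verdict.
The state is a dict: "time": time; "joint_positions": joint angles; "qd": joint speeds; "joint_torque": joint torques, N m; "eef_pos": TCP position; "tool_rot": TCP orientation; "ft_force": force on the tool from outside, world axes, zero at the start; "moment": the same for the moment, N m; "grip_width": finger opening in m.
Only numpy, scipy, OpenCV 4.12 (cv2) and the standard library are available. Lean on these libraries where they do the work, as an engineer would, in place of code of your own. Each camera call takes 0.05 s, during which the arm holds its last target. There are 200 camera calls.

### The job

Put the drive for the drum sander's feed belt back together: slide the D-bore spacer fully home on the gearmotor's leaning flatted shaft, then the D-bore chain sprocket, hub outwards, hard up against the spacer. Turn each part so that its flat meets the shaft's flat. Leave the round-bore idler sprocket, the tape, the wood offcut and the glue bottle where they are.

Things in the scene. Friction and masses are not known exactly. Their poses are not given: they have to be found in the camera images.
- shaft_seat (a point): Root of the gearmotor's bright steel output shaft, on its axis in the plane of the seat (flat top of a round boss 41 mm across, 6 mm proud of the gear case). Turns with the shaft: z points out along it, 30 degrees from vertical; x points out of its flat. Shaft 18 mm in diameter, one flat along its whole length, 5.8 mm from the axis. The worm drive holds it: it does not turn by hand.
- shaft_tip (a point): Free end of the same shaft, on its axis, 48 mm from the seat; same axes as shaft_seat. The end is chamfered 2 mm over its last 3 mm.
- drive: The feed drive, fixed on the bench: gearmotor on a sloping grey bracket. Origin: centre of the bracket's foot, on the bench, z up. The shaft leans to its -x; shaft root at x -40, z 119 mm, end at x -64, z 161 mm. The gear case is 84 x 84 mm. The motor, 73 mm in diameter, runs along +y to 175 mm. All lies within x -95 to 70, y -65 to 175 mm, heights 0 to 170 mm.
- guard_top (a point): Middle of the top edge of the drive's half chain guard, a curved steel sheet round the shaft on the side away from the motor: 49 mm from the shaft axis, spanning 58 degrees to each side of this point; its edge is 30 mm above the seat's level.
- terminal_box (a point): Centre of the top of the black terminal box on the motor, 44 x 58 x 28 mm: it begins 71 mm from the shaft axis and its top is 20 mm above the seat's level.
- spacer_mid (a point): The spacer: a loose plain steel collar, 36 mm in outer diameter and 16 mm high, with a through D-bore, lying flat on the bench. Point: its centre, half-way up. z along the bore; x points from the axis to the bore's flat. Bore 19.6 mm in diameter with its flat 6.6 mm from the axis. Fits either way up. About 90 g.
- sprocket_mid (a point): The D-bore drive sprocket, steel: a plate of 14 teeth, 64 mm across and 8 mm thick, with a round hub 36 mm in diameter; 30 mm high over all, lying plate down, hub up. Point: on its axis half-way up (15 mm). z along the bore, out of the hub end; x points from the axis to the bore's flat. Same through D-bore as the spacer (19.6 mm, flat 6.6 mm from the axis). About 240 g.
- idler_mid (a point): Bystander: an idler sprocket of 12 teeth, 58 mm across, with a hub 36 mm in diameter, 26 mm high and a plain round 22 mm bore. Point on its axis, 13 mm above its underside.
- tape_mid (a point): Bystander: a roll of paper tape lying flat, 84 mm in diameter, 24 mm high, hole 53 mm. Point at its centre, 12 mm up.
- glue_mid (a point): Bystander: a white glue bottle standing upright, 57 mm in diameter, 158 mm tall with its nozzle. Point on its axis, 79 mm up.
- offcut_mid (a point): Bystander: a planed hardwood offcut 120 x 28 x 40 mm, standing on its long narrow side on the bench. Point at its centre, 20 mm up; x is along its length, z up.
Not all that is in view belongs to the job. Leave any red look-alike of the part that bears sprocket_mid alone.

How it is judged:
By the outcome, as a careful person would: the job done as asked, in the order asked, and still so for the second after the job is handed in, with the robot touching nothing.
It also fails if it takes over 67 s, if anything falls off the work surface, if the arm or the gripper's body presses on something with over 40 N, if the wrist force passes 120 N, or if a joint passes its speed limit or range.

## Working session

There is one attempt and no reset: what is moved stays moved. The work goes in short steps, Python scripts to look and compute and a tool call to move; the robot and the scene stay as the last step left them, time stands still between calls to the robot, and variables do not carry over. Pictures are saved under pics/ and viewed, about 8 in all and at most 12, crops included, and the job is handed in when it is done.

Besides the shell and the picture viewer there is one more tool, called in YAML: its name, and indented under it one key for each argument. apply_moves: Moves the arm, as the interface text tells. Its arguments: {"type":"object","properties":{"plan":{"type":"array"},"squeeze":{"type":"number"}},"required":["plan"]}

```bash
mkdir -p pics
python3 - <<'E'
from plant import ctrl, read_camera, camera_params
import cv2,numpy as np
print(ctrl.state())
ims=[]
for n in ("scene","side","wrist"):
    p,d=read_camera(n); cp=camera_params(n); print(n,cp)
    np.savez(f"pics/{n}0.npz",p=p,d=d)
    ims.append(p[:,:,::-1])
cv2.imwrite("pics/a_scene.png",cv2.resize(ims[0],(800,600),interpolation=cv2.INTER_CUBIC))
cv2.imwrite("pics/a_two.png",cv2.resize(np.vstack([ims[1],ims[2]]),(400,600)))
E
```

```text
{'time': 0.0, 'joint_positions': array([-1.99817306e-02,  3.20258966e-01,  1.56567454e+00,  1.69353695e-05,
        1.25739116e+00, -2.00340568e-02]), 'qd': array([ 0.00123604, -0.00114916,  0.00099367, -0.00025992,  0.00014965,
        0.00132646]), 'joint_torque': array([-5.01459035e-04, -4.12465632e+01, -2.31973493e+01,  7.28826877e-02,
        4.58198413e-02, -1.41870069e-04]), 'eef_pos': array([5.74823853e-01, 1.71261700e-05, 4.03940656e-01]), 'tool_rot': array([[-4.70470922e-05,  9.99998500e-01, -1.73134183e-03],
       [ 9.99999998e-01,  4.71349651e-05,  5.07134631e-05],
       [ 5.07949938e-05, -1.73133944e-03, -9.99998500e-01]]), 'ft_force': array([ 0.06014832, -0.8348848 , -0.96260791]), 'moment': array([-0.02773787,  0.03294108, -0.00467813]), 'grip_width': 0.09154426170894824}
scene {'fx': 444.9789928736631, 'fy': 444.9789928736631, 'cx': 256.94964688037464, 'cy': 198.19057007019273, 'distortion': array([-0.06267849,  0.        ,  0.        ,  0.        ,  0.        ]), 'view': array([[ 0.5060659 ,  0.86245375, -0.00841604, -0.19112142],
       [-0.62006128,  0.37058414, 
[... 448 characters left out ...]
79500009, -0.26629309],
       [-0.51156939, -0.60862203,  0.60652781, -0.84260267],
       [ 0.        ,  0.        ,  0.        ,  1.        ]])}
wrist {'fx': 305.74890984550143, 'fy': 305.74890984550143, 'cx': 255.5337205045961, 'cy': 189.4589792715558, 'distortion': array([-0.00884014,  0.        ,  0.        ,  0.        ,  0.        ]), 'T_tool_cam': array([[ 5.85362035e-04,  9.66776548e-01,  2.55622307e-01,
         7.18189648e-02],
       [ 9.99999169e-01, -8.59473551e-04,  9.60625568e-04,
         3.33654682e-04],
       [ 1.14841088e-03,  2.55621533e-01, -9.66776248e-01,
         2.03698990e-02],
       [ 0.00000000e+00,  0.00000000e+00,  0.00000000e+00,
         1.00000000e+00]])}
```

View pics/a_scene.png

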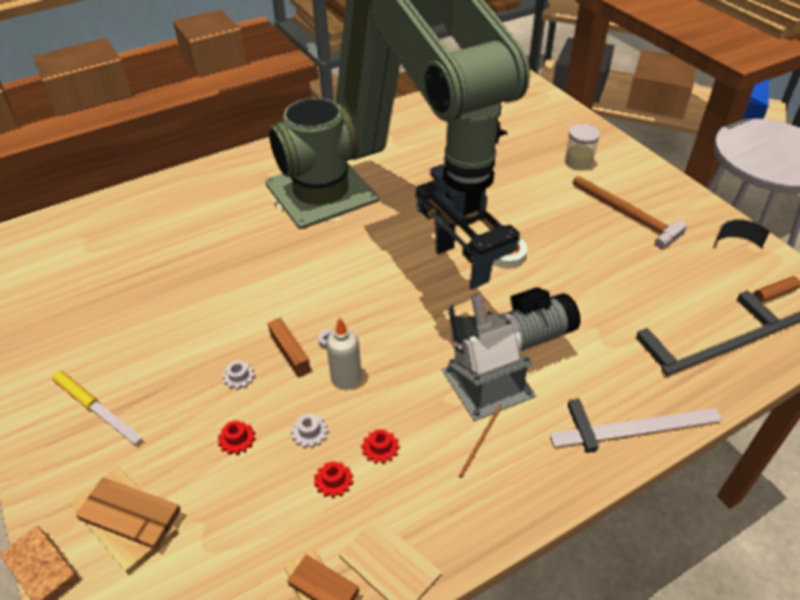

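View pics/a_two.png

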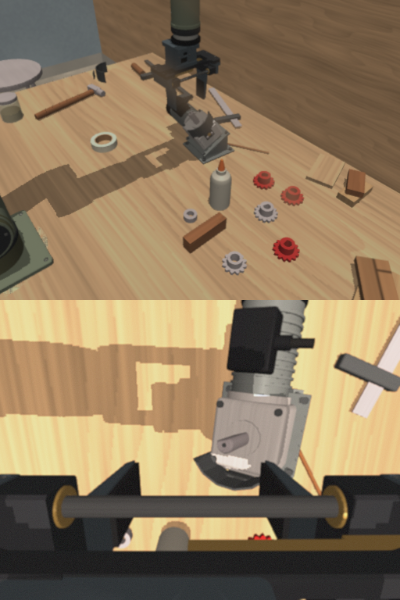

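```bash
cat > h.py <<'E'
import numpy as np, cv2
from plant import ctrl, read_camera, camera_params
def cam_T(n, s=None):
    cp=camera_params(n)
    K=np.array([[cp['fx'],0,cp['cx']],[0,cp['fy'],cp['cy']],[0,0,1.]])
    if n=='wrist':
        s=s or ctrl.state(); T=np.eye(4); T[:3,:3]=s['tool_rot']; T[:3,3]=s['eef_pos']
        Twc=T@cp['T_tool_cam']
    else: Twc=np.linalg.inv(cp['view'])
    return K,cp['distortion'],Twc
def rays(n,uv,s=None):
    K,D,T=cam_T(n,s)
    q=cv2.undistortPoints(np.asarray(uv,float).reshape(-1,1,2),K,D)[:,0]
    return T, np.c_[q[:,0],-q[:,1],-np.ones(len(q))]
def deproj(n,uv,d,s=None):
    T,r=rays(n,uv,s)
    return (r*np.asarray(d).reshape(-1,1))@T[:3,:3].T+T[:3,3]
def onplane(n,uv,z,s=None):
    T,r=rays(n,uv,s); w=r@T[:3,:3].T
    t=(z-T[2,3])/w[:,2]; return T[:3,3]+w*t[:,None]
def proj(n,P,s=None):
    K,D,T=cam_T(n,s); Ti=np.linalg.inv(T)
    c=np.asarray(P).reshape(-1,3)@Ti[:3,:3].T+Ti[:3,3]
    c=c*[1,-1,-1]
    return cv2.projectPoints(c,np.zeros(3),np.zeros(3),K,D)[0][:,0]
def cloud(n,d,s=None):
    v,u=np.mgrid[0:384,0:512]
    P=deproj(n,np.c_[u.ravel(),v.ravel()],d.ravel(),s); P[d.ravel()==0]=np.nan
    return P.reshape(384,512,3)
def snap(n,f):
    s=ctrl.state(); p,d=read_camera(n)
    np.savez(f"pics/{f}.npz",p=p,d=d,R=s['tool_rot'],t=s['eef_pos']); return s,p,d
E
python3 - <<'E'
from h import *
k=1.5625
for n,pts in (("scene",{"spacer":(325,340),"A":(238,372),"B":(309,428),"glue":(341,335),"off":(288,340),"shafttip":(478,300),"red1":(236,432),"red2":(380,443),"red3":(333,476)}),):
    z=np.load(f"pics/{n}0.npz"); C=cloud(n,z['d'])
    for a,(u,v) in pts.items():
        u,v=int(u/k),int(v/k); P=C[v-3:v+4,u-3:u+4].reshape(-1,3); print(a,np.nanmedian(P,0).round(3),np.nanmax(P[:,2]).round(3))
# bench plane check
C=cloud("scene",z['d']); print(np.nanmedian(C[290:300,200:230,2]))
z=np.load("pics/wrist0.npz"); 
C=cloud("wrist",z['d'],dict(tool_rot=ctrl.state()['tool_rot'],eef_pos=ctrl.state()['eef_pos']))
print(np.nanmedian(C[10:40,80:150,2]))
p=z['p'][0:230,230:420,::-1]; cv2.imwrite("pics/drive0.png",cv2.resize(p,(570,690))[:600])
# drive: seat pts z>0.1
m=(C[...,2]>0.10)&(C[...,2]<0.2); m[220:]=0; Q=C[m]; print(len(Q),Q.min(0),Q.max(0))
E
```

```text
spacer [ 0.438 -0.208  0.016] 0.112
A [ 0.433 -0.37   0.021] 0.028
B [ 0.609 -0.313  0.028] 0.035
glue [ 0.535 -0.209  0.128] 0.139
off [ 0.42  -0.266  0.039] 0.043
shafttip [0.606 0.013 0.157] 0.164
red1 [ 0.554 -0.419  0.028] 0.033
red2 [ 0.694 -0.225  0.029] 0.034
red3 [ 0.708 -0.317  0.027] 0.035
0.0013448489922291973
6.94705179250521e-05
18878 [ 0.56697426 -0.03205788  0.10000005] [0.68835041 0.15894049 0.16578024]
```

View pics/drive0.png

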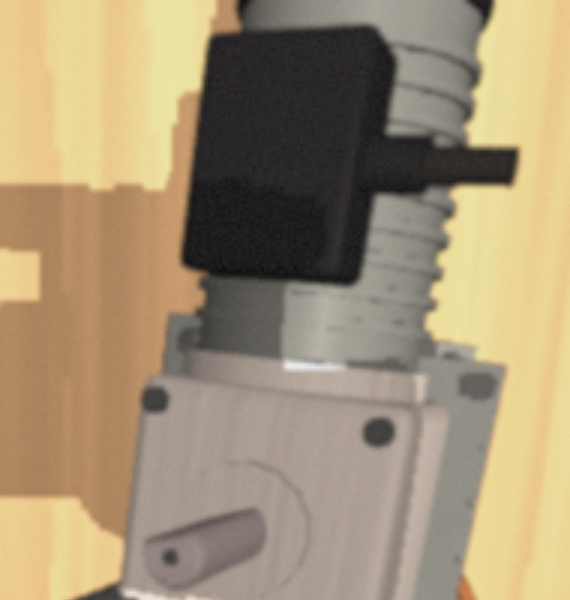

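```bash
cat > drv.py <<'E'
from h import *
def fit(f):
    z=np.load(f"pics/{f}.npz"); s=dict(tool_rot=z['R'],eef_pos=z['t']) if 'R' in z else ctrl.state()
    C=cloud("wrist",z['d'],s)
    m=(C[...,2]>0.09)&(C[...,2]<0.2)
    ok=m&(C[...,0]>0.57)&(C[...,0]<0.70)&(C[...,1]>-0.05)&(C[...,1]<0.06)
    Q=C[ok]
    # ransac plane with normal ~30deg from vertical
    rng=np.random.default_rng(0); best=None
    for _ in range(2000):
        a=Q[rng.choice(len(Q),3,False)]; n=np.cross(a[1]-a[0],a[2]-a[0]); l=np.linalg.norm(n)
        if l<1e-6: continue
        n/=l; n*=np.sign(n[2])
        if abs(np.degrees(np.arccos(n[2]))-30)>6: continue
        c=(abs((Q-a[0])@n)<0.0012).sum()
        if best is None or c>best[0]: best=(c,n,a[0])
    c,n,a=best; I=Q[abs((Q-a)@n)<0.0015]; a=I.mean(0); n=np.linalg.svd(I-a,full_matrices=False)[2][2]; n*=np.sign(n[2])
    return C,Q,n,a,len(I)
E
python3 - <<'E'
from drv import *
C,Q,n,a,c=fit("wrist0"); print(c,n,a,"tilt",np.degrees(np.arccos(n[2])),"lean azimuth",np.degrees(np.arctan2(n[1],n[0])))
h=(Q-a)@n; print(np.histogram(h,bins=np.arange(-.02,.06,.002)))
S=Q[(h>0.012)&(h<0.058)]
# project on plane perpendicular to n
e1=np.cross([0,0,1],n); e1/=np.linalg.norm(e1); e2=np.cross(n,e1)
xy=np.c_[(S-a)@e1,(S-a)@e2]; hh=(S-a)@n
import sys
H,xe,ye=np.histogram2d(xy[:,0],xy[:,1],bins=[np.arange(-.06,.06,.002)]*2)
i=np.unravel_index(H.argmax(),H.shape); print(xe[i[0]],ye[i[1]],H.max())
v=np.zeros(H.shape,np.uint8); v[:]=np.minimum(H*20,255)
W=np.full((600,600,3),0,np.uint8)
for (p,q),g in zip(xy,hh):
    x,y=int(300+p*8000),int(300-q*8000)
    if 0<=x<600 and 0<=y<600: W[y,x]=cv2.applyColorMap(np.uint8([[min(255,g*4500)]]),2)[0,0]
cv2.imwrite("pics/shaft.png",cv2.dilate(W,np.ones((2,2))))
np.savez("pics/fit0.npz",n=n,a=a,e1=e1,e2=e2)
E
```

```text
4950 [-0.49532822  0.05213956  0.86713979] [0.62877429 0.01771616 0.11563779] tilt 29.87205313294097 lean azimuth 173.99102338654197
(array([  36,   57,   50,   60,   47,  101,  174,  235,  385, 2641, 2626,
        325,  709,  739,   82,   87,   88,   87,   98,   87,   94,   99,
         98,  115,   99,   94,  121,  208,  172,   17,   16,   21,   19,
         19,   22,   58,  159,  141,    1]), array([-2.00000000e-02, -1.80000000e-02, -1.60000000e-02, -1.40000000e-02,
       -1.20000000e-02, -1.00000000e-02, -8.00000000e-03, -6.00000000e-03,
       -4.00000000e-03, -2.00000000e-03, -1.73472348e-17,  2.00000000e-03,
        4.00000000e-03,  6.00000000e-03,  8.00000000e-03,  1.00000000e-02,
        1.20000000e-02,  1.40000000e-02,  1.60000000e-02,  1.80000000e-02,
        2.00000000e-02,  2.20000000e-02,  2.40000000e-02,  2.60000000e-02,
        2.80000000e-02,  3.00000000e-02,  3.20000000e-02,  3.40000000e-02,
        3.60000000e-02,  3.80000000e-02,  4.00000000e-02,  4.20000000e-02,
        4.40000000e-02,  4.60000000e-02,  4.80000000e-02,  5.00000000e-02,
        5.20000000e-02,  5.40000000e-02,  5.60000000e-02,  5.80000000e-02]))
-0.0019999999999999463 0.0020000000000000573 54.0
```

View pics/shaft.png

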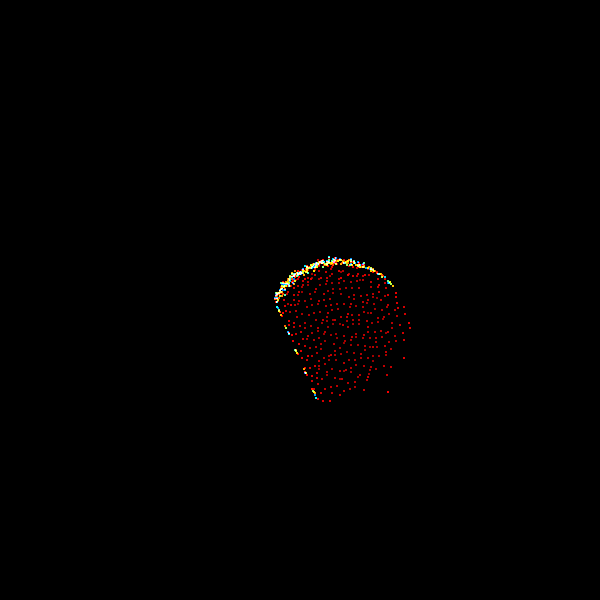

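apply_moves:
  plan:
    - [-0.038,-0.012,0,0,0]
    - [-0.038,-0.012,0,0,0]
    - [-0.038,-0.012,0,0,0]
    - [-0.038,-0.012,0,0,0]
    - [-0.038,-0.012,0,0,0]
    - [-0.038,-0.012,0,0,0]
    - [-0.038,-0.01,0,0,0]
    - [-0.034,0,0,0,0]
    - [0,0,0,0,0]

```text
time: 0.9
eef_pos: [0.4922, -0.3052, 0.4043]
tool_rot: [[0.005, 1.0, 0.0], [1.0, -0.005, -0.003], [-0.003, 0.0, -1.0]]
ft_force: [0.1, -1.4, -0.6]
grip_width: 0.0911
```

Run:
```python
from drv import *
from scipy.optimize import least_squares
s,p,d=snap("wrist","w1")
cv2.imwrite("pics/w1.png",cv2.resize(p[:,:,::-1],(800,600),interpolation=cv2.INTER_CUBIC))
C,Q,n,a,c=fit("wrist0"); f=np.load("pics/fit0.npz"); e1,e2=f['e1'],f['e2']
h=(Q-a)@n; xy=np.c_[(Q-a)@e1,(Q-a)@e2]
S=xy[(h>.012)&(h<.048)&(np.hypot(xy[:,0]-.005,xy[:,1]+.003)<.02)]
def res(q):
    c=S-q[:2]; u=[np.cos(q[2]),np.sin(q[2])]
    return np.minimum(abs(np.hypot(*c.T)-.009),abs(c@u-.0058))
best=min((least_squares(res,[.005,-.004,t],loss='soft_l1',f_scale=.0005) for t in np.radians([180,200,220])),key=lambda r:r.cost)
q=best.x; print(q[:2],np.degrees(q[2]),abs(res(q)).mean())
top=h[(np.hypot(*(xy-q[:2]).T)<.006)&(h>.04)]; print("tip h",np.median(top), "boss h",np.median(h[(h>.003)&(h<.009)]))
print("mean plane pts")
ax=a+q[0]*e1+q[1]*e2; fl=np.cos(q[2])*e1+np.sin(q[2])*e2
tip=ax+np.median(top)*n; seat=tip-.048*n
print("seat",seat,"tip",tip,"n",n,"flat x",fl)
np.savez("shaft.npz",seat=seat,tip=tip,n=n,fl=fl)
```

```text
Traceback (most recent call last):
  File "drv.py", line 11, in fit
    a=Q[rng.choice(len(Q),3,False)]; n=np.cross(a[1]-a[0],a[2]-a[0]); l=np.linalg.norm(n)
        ~~~~~~~~~~^^^^^^^^^^^^^^^^
  File "numpy/random/_generator.pyx", line 864, in numpy.random._generator.Generator.choice
ValueError: a must be a positive integer unless no samples are taken
```

View pics/w1.png

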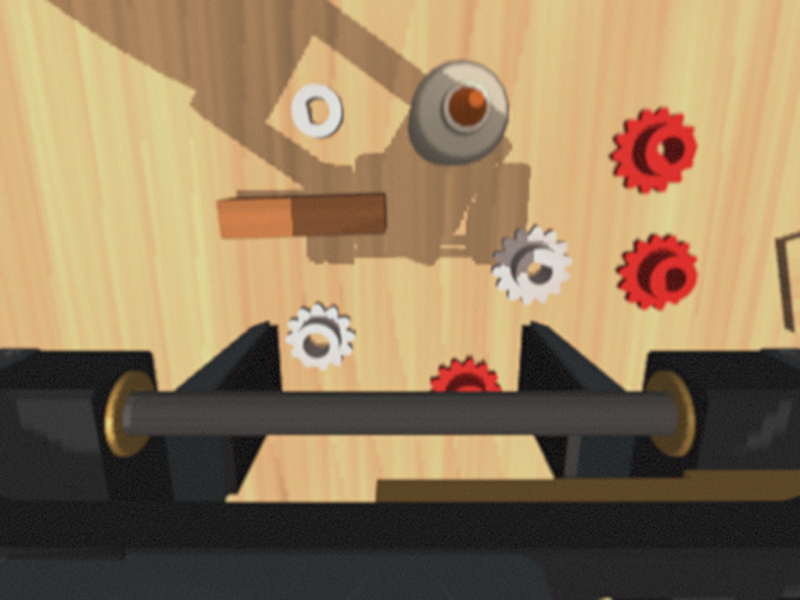

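Run:
```python
import numpy as np
z=dict(np.load("pics/wrist0.npz")); z['R']=np.array([[-4.70470922e-05,9.99998500e-01,-1.73134183e-03],[9.99999998e-01,4.7e-05,5.07e-05],[5.08e-05,-1.73133944e-03,-9.99998500e-01]]); z['t']=np.array([.57482385,1.7e-5,.40394]); np.savez("pics/wrist0.npz",**z)
from drv import *
from scipy.optimize import least_squares
C,Q,n,a,c=fit("wrist0"); f=np.load("pics/fit0.npz"); 
e1=np.cross([0,0,1],n); e1/=np.linalg.norm(e1); e2=np.cross(n,e1)
h=(Q-a)@n; xy=np.c_[(Q-a)@e1,(Q-a)@e2]
S=xy[(h>.012)&(h<.048)&(np.hypot(xy[:,0]-.005,xy[:,1]+.003)<.02)]
def res(q):
    c=S-q[:2]; u=[np.cos(q[2]),np.sin(q[2])]
    return np.minimum(abs(np.hypot(*c.T)-.009),abs(c@u-.0058))
best=min((least_squares(res,[.005,-.004,t],loss='soft_l1',f_scale=.0005) for t in np.radians([180,200,220])),key=lambda r:r.cost)
q=best.x; print(q[:2],np.degrees(q[2]),abs(res(q)).mean())
top=h[(np.hypot(*(xy-q[:2]).T)<.006)&(h>.04)]; print("tip h",np.median(top), "boss h",np.median(h[(h>.003)&(h<.009)]))
ax=a+q[0]*e1+q[1]*e2; fl=np.cos(q[2])*e1+np.sin(q[2])*e2
tip=ax+np.median(top)*n; seat=tip-.048*n
print("seat",seat,"tip",tip,"n",n,"flat x",fl)
np.savez("shaft.npz",seat=seat,tip=tip,n=n,fl=fl)
z=np.load("pics/w1.npz"); C=cloud("wrist",z['d'],dict(tool_rot=z['R'],eef_pos=z['t']))
for nm,(u,v),hh in (("spacer",(317,110),.016),("sprk",(532,265),.030),("idler",(320,337),.026)):
    u,v=int(u*.64),int(v*.64); P=C[v-35:v+36,u-35:u+36].reshape(-1,3); 
    T=P[abs(P[:,2]-hh)<.003]; c=np.median(T,0); T=T[np.hypot(*(T-c)[:,:2].T)<.03]
    (x,y),r=cv2.minEnclosingCircle((T[:,:2]*1000).astype(np.float32)); print(nm,len(T),x,y,r,T[:,2].mean())
P=C[50:160,250:330].reshape(-1,3); P=P[(P[:,2]>.04)&(P[:,2]<.18)]; print("glue",P.min(0),P.max(0))
P=C[120:160,130:255].reshape(-1,3); P=P[abs(P[:,2]-.04)<.004]; print("off",P.min(0),P.max(0))
```

```text
[ 0.00482101 -0.00403636] 202.64205011335008 0.00016111124009401278
tip h 0.054222237705904223 boss h 0.00593745171350874
seat [0.62148926 0.01366258 0.11876878] tip [0.59769784 0.01614014 0.16038404] n [-0.49565458  0.05161579  0.86698463] flat x [-0.23637666  0.95253422 -0.19184536]
spacer 641 431.970458984375 -193.58192443847656 18.123064041137695 0.015660960165862325
sprk 551 598.539306640625 -310.6046142578125 18.498361587524414 0.029373235799865786
idler 417 424.9654235839844 -370.29937744140625 18.31520652770996 0.02556958989252512
glue [ 0.498091   -0.23217724  0.04006326] [ 0.55455142 -0.18482831  0.15944274]
off [ 0.36154012 -0.28280399  0.03610702] [ 0.48175448 -0.25204442  0.04198948]
```

```bash
cat > bore.py <<'E'
from h import *
from scipy.optimize import minimize
def bore(f,x,y,top,n=0):
    """fit D-bore outline on top face from depth: holes=points below top within ring"""
    z=np.load(f"pics/{f}.npz"); s=dict(tool_rot=z['R'],eef_pos=z['t'])
    # rectify: sample grid on top plane
    g=np.arange(-.024,.0241,.0004); X,Y=np.meshgrid(g,g)
    uv=proj("wrist",np.c_[X.ravel()+x,Y.ravel()+y,np.full(X.size,top)],s).astype(np.float32).reshape(*X.shape,2)
    C=cloud("wrist",z['d'],s)[...,2].astype(np.float32)
    Z=cv2.remap(C,uv,None,cv2.INTER_LINEAR); img=cv2.remap(z['p'],uv,None,cv2.INTER_LINEAR)
    ring=(Z>top-.004).astype(float)
    def cost(q):
        dx,dy=X-q[0],Y-q[1]; r=np.hypot(dx,dy); k=2500
        sg=lambda v:1/(1+np.exp(-np.clip(k*v,-50,50)))
        hole=sg(.0098-r)*sg(.0066-dx*np.cos(q[2])-dy*np.sin(q[2]))
        m=sg(.018-r)*(1-hole)
        return ((m-ring)**2).mean()
    rs=[minimize(cost,[0,0,t],method='Nelder-Mead',options=dict(initial_simplex=np.array([0,0,t])+np.array([[0,0,0],[.002,0,0],[0,.002,0],[0,0,.4]]))) for t in np.arange(0,6.28,.52)]
    b=min(rs,key=lambda r:r.fun)
    return x+b.x[0],y+b.x[1],np.degrees(b.x[2])%360,b.fun,ring,img
E
python3 - <<'E'
from bore import *
o=[]
for a in ((.432,-.1936,.016),(.5985,-.3106,.03)):
    r=bore("w1",*a); print(np.round(r[:4],4)); o+=[np.hstack([cv2.cvtColor((r[4]*255).astype(np.uint8),8),r[5][:,:,::-1]])[::-1]]
cv2.imwrite("pics/bores.png",cv2.resize(np.vstack(o),None,fx=2.4,fy=2.4))
E
```

```text
[ 4.324000e-01 -1.938000e-01  1.901056e+02  2.570000e-02]
[ 5.97500e-01 -3.10200e-01  7.01733e+01  2.10000e-02]
```

View pics/bores.png

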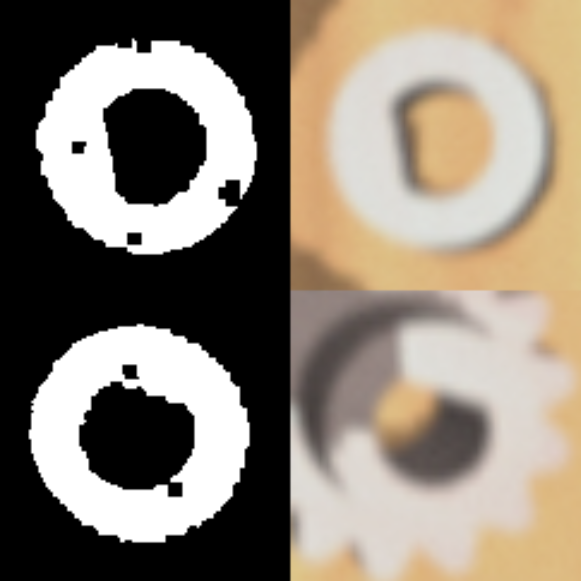

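apply_moves:
  plan:
    - [0.037,-0.02,0,0,0.34]
    - [0.037,-0.02,0,0,0.34]
    - [0.037,-0.02,0,0,0.34]
    - [0,0,0,-7,0.34]
    - [0,0,0,-7,0.34]
    - [0,0,0,-7,0.34]
    - [0,0,0,-7,0.34]
    - [0,0,0,-7,0.34]
    - [0,0,0,-7,0.34]
    - [0,0,0,-7,0.34]
  squeeze: 20

```text
time: 1.78
eef_pos: [0.4335, -0.1887, 0.4046]
tool_rot: [[-0.76, 0.65, -0.0], [0.65, 0.76, 0.001], [0.001, 0.0, -1.0]]
ft_force: [0.3, 0.9, 0.4]
grip_width: 0.0601
```

apply_moves:
  plan:
    - [0,0,0.04,-7,0.34]
    - [0,0,0.04,-7,0.34]
    - [0,0,0.04,-7,0.34]
    - [0,0,0,-7,0.34]
    - [0,0,0,-7,0.34]
    - [0,0,0,0,0.34]

```text
time: 2.28
eef_pos: [0.4334, -0.1888, 0.2839]
tool_rot: [[-0.995, 0.101, -0.002], [0.101, 0.995, 0.001], [0.002, 0.001, -1.0]]
ft_force: [0.7, 0.3, -0.2]
grip_width: 0.0602
```

apply_moves:
  plan:
    - [0.0005,-0.005,0.03,0,0.34]
    - [0,0,0.03,0,0.34]
    - [0,0,0.02,0,0.34]
    - [0,0,0.01,0,0.34]
    - [0,0,0,0,0.7]
    - [0,0,0,0,0.8]
    - [0,0,0,0,0.8]
    - [0,0,0,0,0.8]
  squeeze: 15

```text
time: 2.95
eef_pos: [0.4331, -0.1949, 0.1959]
tool_rot: [[-0.994, 0.105, 0.002], [0.105, 0.994, -0.001], [-0.003, -0.001, -1.0]]
ft_force: [-0.2, 0.7, -0.3]
grip_width: 0.0362
```

apply_moves:
  plan:
    - [0,0,-0.03,0,0.8]
    - [0,0,-0.03,0,0.8]
    - [0,0.035,0,0,0.8]
    - [0,0.035,0,0,0.8]
    - [0,0.035,0,0,0.8]
    - [0,0.025,0,0,0.8]
    - [0,0,0,7,0.8]
    - [0,0,0,7,0.8]
    - [0,0,0,7,0.8]
    - [0,0,0,7,0.8]

```text
time: 3.78
eef_pos: [0.4462, -0.0653, 0.2557]
tool_rot: [[-0.826, 0.564, 0.002], [0.564, 0.826, -0.0], [-0.002, 0.001, -1.0]]
ft_force: [-0.7, 0.4, -0.3]
grip_width: 0.0355
```

apply_moves:
  plan:
    - [0,0,0,7,0.8]
    - [0,0,0,7,0.8]
    - [0,0,0,7,0.8]
    - [0,0,0,7,0.8]
    - [0,0,0.02,7,0.8]
    - [0,0,0.02,7,0.8]
    - [0,0,0.012,6.5,0.8]
    - [0,0,0.006,0,0.8]
    - [0,0,0.001,0,0.8]
    - [0,0,0,0,0.8]

```text
time: 4.62
eef_pos: [0.4463, -0.0657, 0.1963]
tool_rot: [[-0.133, 0.991, 0.001], [0.991, 0.133, -0.0], [-0.0, 0.001, -1.0]]
ft_force: [0.6, 0.3, -1.3]
grip_width: 0.035
```

apply_moves:
  plan:
    - [0,0,0,0,0.4]
    - [0,0,0,0,0.34]
    - [0,0,-0.04,0,0.34]
    - [0,0,-0.04,-7,0.34]
    - [0,0,-0.04,-7,0.34]
    - [0,0,0,-7,0.34]
    - [0,0,0,-7,0.34]
    - [0,0,0,-7,0.34]
    - [0,0,0,-7,0.34]
    - [0,0,0,-7,0.34]

```text
time: 5.45
eef_pos: [0.446, -0.0656, 0.3166]
tool_rot: [[-0.838, 0.546, 0.002], [0.546, 0.838, -0.0], [-0.002, 0.001, -1.0]]
ft_force: [-0.8, 0.3, -0.6]
grip_width: 0.0603
```

apply_moves:
  plan:
    - [0,0,0,-7,0.34]
    - [0,0,0,-7,0.34]
    - [0,0,0,-7,0.34]
    - [0,0,0,-7,0.34]
    - [0,0,0,0,0.34]
    - [0,0,0,0,0.34]

```text
time: 5.95
eef_pos: [0.4461, -0.0657, 0.3162]
tool_rot: [[-0.995, 0.099, 0.001], [0.099, 0.995, -0.0], [-0.001, -0.0, -1.0]]
ft_force: [0.4, 0.6, 0.2]
grip_width: 0.0604
```

Run:
```python
from bore import *
s,p,d=snap("wrist","w2"); print(s['eef_pos'],s['tool_rot'][:,1])
r=bore("w2",.4463,-.0657,.016); print(r[:4])
cv2.imwrite("pics/w2.png",np.hstack([cv2.resize(p[:,:,::-1],(512,384)),cv2.resize(r[5][::-1,:,::-1],(288,384))]))
```

```text
[ 0.44610311 -0.06565372  0.31622232] [ 9.85152268e-02  9.95135543e-01 -1.69794225e-05]
(np.float64(0.44593839413812775), np.float64(-0.06454532634653956), np.float64(113.28883444483714), np.float64(0.015377632948153225))
```

View pics/w2.png

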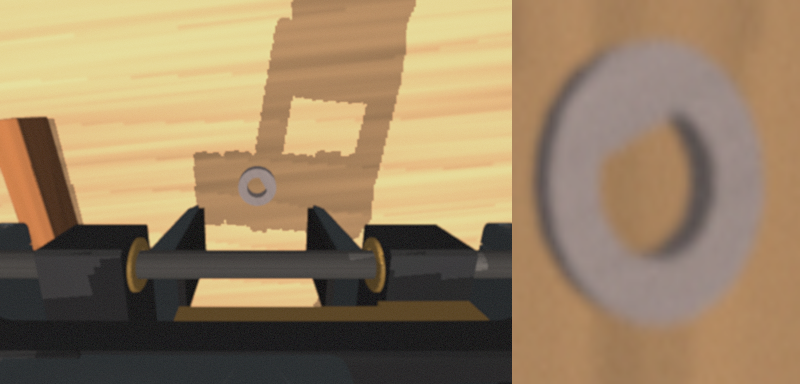

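apply_moves:
  plan:
    - [0,0,0,-6.3,0.34]
    - [0,0.001,0.04,0,0.34]
    - [0,0,0.04,0,0.34]
    - [0,0,0.027,0,0.34]
    - [0,0,0.012,0,0.34]
    - [0,0,0,0,0.7]
    - [0,0,0,0,0.8]
    - [0,0,0,0,0.8]
    - [0,0,0,0,0.8]
  squeeze: 10

```text
time: 6.75
eef_pos: [0.4468, -0.0648, 0.198]
tool_rot: [[-1.0, -0.013, 0.003], [-0.013, 1.0, -0.001], [-0.003, -0.001, -1.0]]
ft_force: [0.1, 1.0, 0.1]
grip_width: 0.0364
```

Run:
```python
from h import *
f=np.load("shaft.npz"); n,tip,seat=f['n'],f['tip'],f['seat']
print(ctrl.state()['eef_pos'],ctrl.state()['tool_rot'])
# spacer centre positions along the axis: h of centre above seat
for h in (70,60,50,40,30,20,8): print(h,(seat+n*h/1000).round(4))
```

```text
[ 0.44678652 -0.0647831   0.19804772] [[-9.99905001e-01 -1.34151460e-02  3.16600229e-03]
 [-1.34168819e-02  9.99909850e-01 -5.27685807e-04]
 [-3.15863789e-03 -5.70113556e-04 -9.99994849e-01]]
70 [0.5868 0.0173 0.1795]
60 [0.5917 0.0168 0.1708]
50 [0.5967 0.0162 0.1621]
40 [0.6017 0.0157 0.1534]
30 [0.6066 0.0152 0.1448]
20 [0.6116 0.0147 0.1361]
8 [0.6175 0.0141 0.1257]
```

apply_moves:
  plan:
    - [0,0,-0.03,0,0.8]
    - [0,0,-0.04,6.6,0.8]
    - [0,0,-0.04,0,0.8]
    - [0,0,-0.04,0,0.8]
    - [0,0,-0.04,0,0.8]
    - [-0.029,0.0193,0,0,0.8]
    - [-0.029,0.0193,0,0,0.8]
    - [-0.029,0.0193,0,0,0.8]
    - [-0.029,0.0193,0,0,0.8]
    - [-0.024,0.0163,0,0,0.8]

```text
time: 7.58
eef_pos: [0.5962, 0.0154, 0.3883]
tool_rot: [[-0.995, 0.101, 0.003], [0.101, 0.995, 0.0], [-0.003, 0.001, -1.0]]
ft_force: [0.7, -0.7, -0.5]
grip_width: 0.0352
```

apply_moves:
  plan:
    - [-0.004,0.003,0,0,0.8]
    - [0,0,0,0,0.8]
    - [0,0,0,0,0.8]

```text
time: 7.83
eef_pos: [0.5984, 0.0167, 0.3871]
tool_rot: [[-0.995, 0.101, -0.001], [0.101, 0.995, -0.0], [0.001, -0.0, -1.0]]
ft_force: [-1.7, -0.2, -1.0]
grip_width: 0.0351
```

Run:
```python
from h import *
s=ctrl.state(); print(s['eef_pos'],s['tool_rot'],s['grip_width'],s['ft_force'])
p,d=read_camera("side"); q,e=read_camera("scene")
f=np.load("shaft.npz"); o=[]
for n,im in (("side",p),("scene",q)):
    c=proj(n,[f['tip']+[0,0,.02]])[0].astype(int); u,v=c
    print(n,proj(n,[f['tip'],f['seat']]))
    o.append(cv2.resize(im[max(v-50,0):v+50,u-60:u+60,::-1],(400,333),interpolation=cv2.INTER_CUBIC))
cv2.imwrite("pics/pre.png",np.hstack(o))
```

```text
[0.59838525 0.01668506 0.38711619] [[-9.94900906e-01  1.00855254e-01 -6.35899977e-04]
 [ 1.00855535e-01  9.94900990e-01 -4.26570084e-04]
 [ 5.89635682e-04 -4.88528996e-04 -9.99999707e-01]] 0.03513659343449599 [-1.69778353 -0.24387864 -1.00804206]
side [[242.41313124 144.9436311 ]
 [251.07413183 156.74516078]]
scene [[304.04675119 188.54287104]
 [307.29616393 205.34328739]]
```

View pics/pre.png

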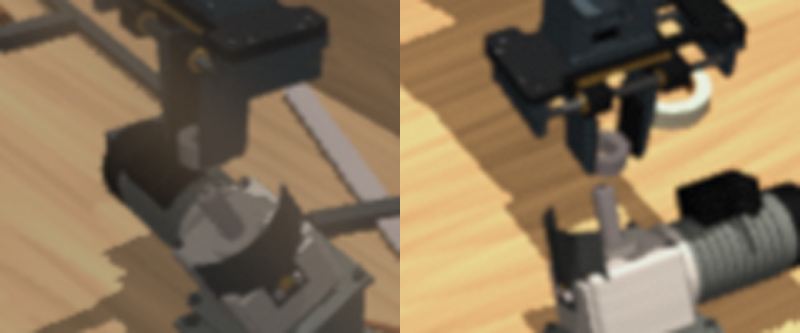

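apply_moves:
  plan:
    - [-0.0025,0,0.012,0,0.8]
    - [0,0,0.008,0,0.8]
    - [0,0,0.004,0,0.8]
    - [0,0,0.003,0,0.8]
    - [0,0,0,0,0.8]

```text
time: 8.35
eef_pos: [0.6013, 0.0163, 0.3586]
tool_rot: [[-0.995, 0.101, -0.002], [0.101, 0.995, -0.0], [0.002, -0.0, -1.0]]
ft_force: [0.0, -0.0, -1.1]
grip_width: 0.0353
```

apply_moves:
  plan:
    - [0,0,0.002,0,0.8]
    - [0,0,0.002,0,0.8]
    - [0,0,0,0,0.8]

```text
time: 8.6
eef_pos: [0.6016, 0.0164, 0.3556]
tool_rot: [[-0.995, 0.101, -0.0], [0.101, 0.995, -0.0], [0.0, -0.0, -1.0]]
ft_force: [-0.0, 0.6, -0.9]
grip_width: 0.0348
```

apply_moves:
  plan:
    - [0,0,0.002,0,0.8]
    - [0,0,0.002,0,0.8]
    - [0,0,0.002,0,0.8]
    - [0,0,0,0,0.8]

```text
time: 8.93
eef_pos: [0.6014, 0.0162, 0.3517]
tool_rot: [[-0.995, 0.101, 0.001], [0.101, 0.995, -0.001], [-0.002, -0.001, -1.0]]
ft_force: [-3.1, -1.4, 8.3]
grip_width: 0.0351
```

apply_moves:
  plan:
    - [0,0,0.002,0,0.8]
    - [-0.0005,0,0.002,0,0.8]
    - [-0.001,0,0.002,0,0.8]
    - [0,0,0,0,0.8]

```text
time: 9.27
eef_pos: [0.6026, 0.0159, 0.3461]
tool_rot: [[-0.995, 0.101, 0.001], [0.101, 0.995, -0.001], [-0.001, -0.001, -1.0]]
ft_force: [-5.5, -2.2, 11.4]
grip_width: 0.0351
```

apply_moves:
  plan:
    - [-0.001,0,0.002,0,0.8]
    - [-0.001,0,0.002,0,0.8]
    - [-0.001,0,0.002,0,0.8]
    - [0,0,0,0,0.8]

```text
time: 9.6
eef_pos: [0.6054, 0.0157, 0.3386]
tool_rot: [[-0.995, 0.101, -0.001], [0.101, 0.995, -0.001], [0.001, -0.001, -1.0]]
ft_force: [-3.9, -2.7, 5.1]
grip_width: 0.0351
```

Run:
```python
from h import *
s=ctrl.state(); print(s['eef_pos'],s['moment'],s['ft_force'])
p,d=read_camera("side"); q,e=read_camera("scene"); f=np.load("shaft.npz"); o=[]
for n,im in (("side",p),("scene",q)):
    u,v=proj(n,[f['tip']])[0].astype(int)
    o.append(cv2.resize(im[v-33:v+33,u-40:u+40,::-1],(400,330),interpolation=cv2.INTER_CUBIC))
cv2.imwrite("pics/ins.png",np.hstack(o))
```

```text
[0.60537887 0.015729   0.33861744] [-0.27025484  0.65166809  0.01077204] [-3.91145534 -2.70594719  5.14861337]
```

View pics/ins.png

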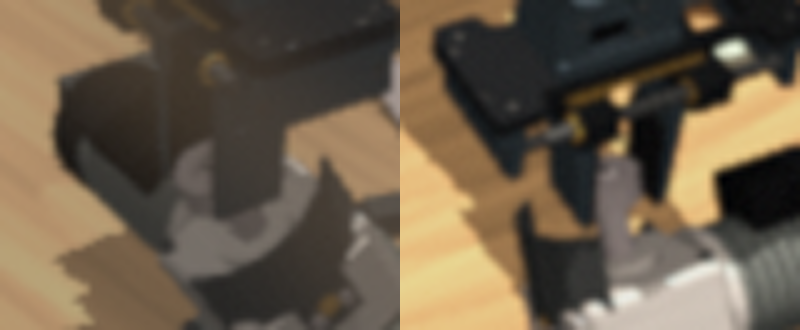

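apply_moves:
  plan:
    - [-0.001,0,0.0018,0,0.8]
    - [-0.001,0,0.0018,0,0.8]
    - [-0.001,0,0.0018,0,0.8]
    - [-0.001,0,0.0017,0,0.8]
    - [-0.001,0,0.0017,0,0.8]
    - [-0.001,0,0.0017,0,0.8]
    - [0,0,0,0,0.8]

```text
time: 10.28
eef_pos: [0.612, 0.0152, 0.3266]
tool_rot: [[-0.995, 0.101, -0.001], [0.101, 0.995, -0.001], [0.001, -0.001, -1.0]]
ft_force: [-3.3, -2.6, 1.3]
grip_width: 0.0356
```

apply_moves:
  plan:
    - [-0.001,0,0.0018,0,0.8]
    - [-0.001,0,0.0018,0,0.8]
    - [-0.001,0,0.0018,0,0.8]
    - [0,0,0,0,0.8]

```text
time: 10.62
eef_pos: [0.615, 0.0149, 0.3213]
tool_rot: [[-0.995, 0.101, -0.001], [0.101, 0.995, -0.001], [0.001, -0.001, -1.0]]
ft_force: [-3.0, -2.6, 0.7]
grip_width: 0.0352
```

apply_moves:
  plan:
    - [-0.001,0,0.0017,0,0.8]
    - [-0.001,0,0.0017,0,0.8]
    - [-0.0005,0,0.0009,0,0.8]
    - [0,0,0,0,0.8]

```text
time: 10.95
eef_pos: [0.6174, 0.0147, 0.3172]
tool_rot: [[-0.995, 0.101, -0.001], [0.101, 0.995, -0.001], [0.001, -0.001, -1.0]]
ft_force: [-3.2, -2.9, 2.4]
grip_width: 0.0353
```

apply_moves:
  plan:
    - [-0.0005,0,0.0009,0,0.8]
    - [-0.0005,0,0.0009,0,0.8]
    - [0,0,0,0,0.8]

```text
time: 11.2
eef_pos: [0.6183, 0.0146, 0.3155]
tool_rot: [[-0.995, 0.101, -0.001], [0.101, 0.995, -0.001], [0.001, -0.001, -1.0]]
ft_force: [-4.8, -3.9, 2.8]
grip_width: 0.0348
```

apply_moves:
  plan:
    - [-0.0005,0,0.001,0,0.8]
    - [0,0,0.001,0,0.8]
    - [0,0,0,0,0.8]

```text
time: 11.45
eef_pos: [0.6191, 0.0145, 0.3139]
tool_rot: [[-0.995, 0.101, 0.0], [0.101, 0.995, -0.001], [-0.0, -0.001, -1.0]]
ft_force: [-3.7, -2.7, 3.3]
grip_width: 0.0351
```

apply_moves:
  plan:
    - [0,0,0.001,0,0.8]
    - [0,0,0.001,0,0.8]
    - [0,0,0,0,0.8]

```text
time: 11.7
eef_pos: [0.6193, 0.0145, 0.3129]
tool_rot: [[-0.995, 0.101, 0.002], [0.101, 0.995, -0.001], [-0.002, -0.001, -1.0]]
ft_force: [-4.6, -2.8, 6.6]
grip_width: 0.0348
```

apply_moves:
  plan:
    - [0,0,0,0,0.5]
    - [0,0,0,0,0.45]
    - [0,0,-0.01,0,0.45]
    - [0,0,-0.025,0,0.45]
    - [0,0,-0.035,0,0.45]
    - [0,0,-0.03,0,0.3]
    - [0,0,0,0,0.3]
    - [0,0,0,0,0.3]

```text
time: 12.37
eef_pos: [0.6195, 0.0151, 0.4144]
tool_rot: [[-0.995, 0.101, 0.006], [0.101, 0.995, 0.001], [-0.006, 0.001, -1.0]]
ft_force: [-0.8, 0.3, -0.3]
grip_width: 0.0636
```

```bash
cat > chk.py <<'E'
from h import *
import sys
s,p,d=snap("wrist",sys.argv[1]); C=cloud("wrist",d,s)
f=np.load("shaft.npz"); n,seat=f['n'],f['seat']
h=(C-seat)@n; v=C-seat; r=np.linalg.norm(v-h[...,None]*n,axis=-1)
print(s['eef_pos'])
for a,b in ((0,5),(11,13),(13,15),(15,17),(18.5,20),(21,28)):
    m=(r>a/1e3)&(r<b/1e3)&(h>-.002)&(h<.06); q=h[m]*1000; print(a,b,m.sum(),np.percentile(q,[5,25,50,75,95]).round(1) if m.sum() else '')
m=(r>.011)&(r<.0165)&(h>.005)&(h<.055); Q=C[m]; k=np.median(h[m]); Q=Q[abs(h[m]-k)<.002]
if len(Q)>20:
    c=Q.mean(0); N=np.linalg.svd(Q-c,full_matrices=False)[2][2]; print("top plane angle to axis",np.degrees(np.arccos(abs(N@n))),"h",(c-seat)@n*1000)
cv2.imwrite(f"pics/{sys.argv[1]}.png",cv2.resize(p[60:240,156:356,::-1],(600,540),interpolation=cv2.INTER_CUBIC))
E
python3 chk.py w3
```

```text
[0.61950613 0.01508073 0.41436956]
0 5 124 [46.9 47.5 48.1 48.5 49.1]
11 13 134 [14.8 15.5 15.9 16.5 17.2]
13 15 183 [15.  15.4 16.  16.4 17.1]
15 17 221 [14.8 15.5 16.  16.4 16.9]
18.5 20 124 [-0.8 -0.4  0.   0.4  1.7]
21 28 0 
top plane angle to axis 0.21013351778842876 h 15.972819712923373
```

View pics/w3.png

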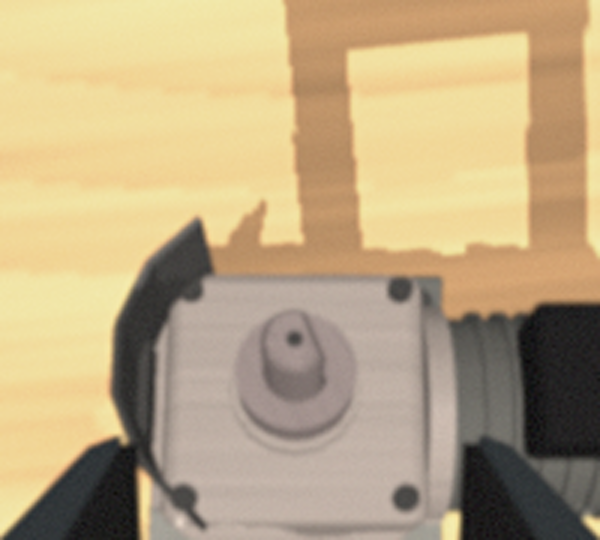

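apply_moves:
  plan:
    - [-0.002,-0.04,0,0,0.3]
    - [-0.001,-0.04,0,0,0.3]
    - [-0.001,-0.04,0,0,0.3]
    - [-0.001,-0.04,0,0,0.3]
    - [-0.001,-0.04,0,0,0.3]
    - [-0.001,-0.04,0,0,0.3]
    - [-0.001,-0.04,0,0,0.3]
    - [-0.001,-0.04,0,0,0.34]
    - [-0.001,-0.006,0,0,0.34]

```text
time: 13.17
eef_pos: [0.5949, -0.3164, 0.4091]
tool_rot: [[-0.994, 0.106, -0.003], [0.106, 0.994, -0.002], [0.003, -0.002, -1.0]]
ft_force: [-0.1, 0.3, 0.5]
grip_width: 0.0602
```

apply_moves:
  plan:
    - [0,0,0,6.1,0.34]
    - [0,0,0,6.1,0.34]
    - [0,0,0.03,6.1,0.34]
    - [0,0,0.03,6.1,0.34]
    - [0,0,0.03,6.1,0.34]
    - [0,0,0,6.1,0.34]
    - [0,0,0,0,0.34]
    - [0,0,0,0,0.34]

```text
time: 13.83
eef_pos: [0.5962, -0.3103, 0.3206]
tool_rot: [[-0.74, 0.672, -0.001], [0.672, 0.74, 0.001], [0.002, -0.0, -1.0]]
ft_force: [0.6, -0.5, 0.9]
grip_width: 0.0604
```

Run:
```python
from bore import *
s,p,d=snap("wrist","w4"); print(s['eef_pos'],s['tool_rot'])
r=bore("w4",.5975,-.3102,.03); print(np.round(r[:4],4))
r2=bore("w4",r[0],r[1],.03); print(np.round(r2[:4],4))
cv2.imwrite("pics/w4.png",np.hstack([cv2.resize(p[:,:,::-1],(400,300)),cv2.resize(np.hstack([cv2.cvtColor((r[4]*255).astype(np.uint8),8)[::-1],r[5][::-1,:,::-1]]),(400,300))]))
```

```text
[ 0.59624141 -0.31025706  0.3206056 ] [[-7.40408589e-01  6.72155797e-01 -1.30657786e-03]
 [ 6.72154961e-01  7.40409736e-01  1.06361657e-03]
 [ 1.68231901e-03 -9.07119433e-05 -9.99998581e-01]]
[ 5.97900e-01 -3.10300e-01  6.99029e+01  2.00000e-02]
[ 5.97900e-01 -3.10300e-01  6.97164e+01  2.02000e-02]
```

View pics/w4.png

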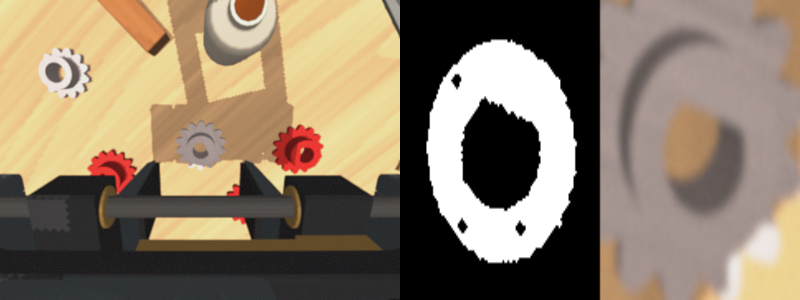

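apply_moves:
  plan:
    - [-0.0013,0.0011,0.03,0.6,0.34]
    - [0,0,0.04,0,0.34]
    - [0,0,0.03,0,0.34]
    - [0,0,0.0116,0,0.34]
    - [0,0,0,0,0.34]
    - [0,0,0,0,0.7]
    - [0,0,0,0,0.8]
    - [0,0,0,0,0.8]
    - [0,0,0,0,0.8]
  squeeze: 15

```text
time: 14.63
eef_pos: [0.5983, -0.3109, 0.2124]
tool_rot: [[-0.731, 0.682, 0.004], [0.682, 0.731, -0.002], [-0.004, 0.001, -1.0]]
ft_force: [-0.4, -0.5, 0.4]
grip_width: 0.036
```

apply_moves:
  plan:
    - [0,0,-0.01,0,0.8]
    - [0,0,-0.03,0,0.8]
    - [0,0,-0.04,0,0.8]
    - [0,0,-0.04,0,0.8]
    - [0,0,-0.04,0,0.8]
    - [0,0,-0.03,0,0.8]
    - [0,0,0,0,0.8]

```text
time: 15.22
eef_pos: [0.5981, -0.3108, 0.4099]
tool_rot: [[-0.731, 0.682, 0.014], [0.682, 0.731, -0.008], [-0.016, 0.004, -1.0]]
ft_force: [1.3, -0.2, -1.1]
grip_width: 0.0349
```

apply_moves:
  plan:
    - [0,0,0,-6.2,0.8]
    - [0,0,0,-6.2,0.8]
    - [0,0,0,-6.2,0.8]
    - [0,0,0,-6.2,0.8]
    - [0,0,0,-6.2,0.8]
    - [0,0,0,-6.05,0.8]
    - [0,0,0,0,0.8]

```text
time: 15.8
eef_pos: [0.5974, -0.3105, 0.3999]
tool_rot: [[-0.995, 0.102, -0.001], [0.102, 0.995, 0.001], [0.001, 0.0, -1.0]]
ft_force: [0.1, -0.2, -3.1]
grip_width: 0.0347
```

apply_moves:
  plan:
    - [0.003,0.03,0,0,0.8]
    - [0.0035,0.038,0,0,0.8]
    - [0.0035,0.038,0,0,0.8]
    - [0.0035,0.038,0,0,0.8]
    - [0.0035,0.038,0,0,0.8]
    - [0.0035,0.038,0,0,0.8]
    - [0.0035,0.038,0,0,0.8]
    - [0.0035,0.036,0,0,0.8]
    - [0.0027,0.0317,0,0,0.8]
    - [0,0,0,0,0.8]

```text
time: 16.63
eef_pos: [0.6009, 0.0217, 0.4002]
tool_rot: [[-0.995, 0.101, -0.0], [0.101, 0.995, 0.004], [0.001, 0.004, -1.0]]
ft_force: [0.6, 0.2, -2.2]
grip_width: 0.0352
```

apply_moves:
  plan:
    - [0,0,0,0,0.8]
    - [0,0,0,0,0.8]

```text
time: 16.8
eef_pos: [0.6013, 0.0163, 0.4001]
tool_rot: [[-0.995, 0.105, -0.0], [0.105, 0.995, -0.001], [0.0, -0.001, -1.0]]
ft_force: [-0.6, -1.4, -2.3]
grip_width: 0.0347
```

Run:
```python
from h import *
s=ctrl.state(); t=s['eef_pos']
for n in("side","scene","wrist"):
    p,d=read_camera(n); C=cloud(n,d,s).reshape(-1,3)
    Q=C[(np.hypot(C[:,0]-t[0],C[:,1]-t[1])<.036)&(C[:,2]>.168)&(C[:,2]<.23)]
    print(n,len(Q)); 
    if len(Q)>10:
        for lo in np.arange(-.035,.035,.01):
            m=(Q[:,0]-t[0]>lo)&(Q[:,0]-t[0]<lo+.01)
            if m.sum()>3: print(round(lo*1e3),m.sum(),np.percentile(Q[m,2],[3,50,97]).round(4),np.percentile(Q[m,1],[3,97]).round(4))
```

```text
side 486
-35 37 [0.1894 0.1942 0.1976] [-0.      0.0279]
-25 113 [0.1906 0.1983 0.2271] [-0.0104  0.034 ]
-15 150 [0.1917 0.2148 0.2282] [-0.0141  0.0411]
-5 102 [0.1908 0.2153 0.2284] [-0.017   0.0399]
5 55 [0.1934 0.2145 0.2294] [-0.0157  0.0325]
15 20 [0.1919 0.1965 0.2208] [-0.0134  0.0052]
25 9 [0.1912 0.1942 0.197 ] [-0.0041  0.0094]
scene 407
-25 14 [0.1897 0.1951 0.2214] [-0.0111  0.0238]
-15 64 [0.19   0.215  0.2292] [-0.0153  0.0338]
-5 55 [0.1928 0.2136 0.2282] [-0.0156  0.0345]
5 119 [0.1917 0.2107 0.2258] [-0.0151  0.0393]
15 121 [0.1881 0.1993 0.2257] [-0.0117  0.0362]
25 33 [0.1874 0.1938 0.1976] [-0.0037  0.026 ]
wrist 5023
-35 448 [0.1885 0.1952 0.1966] [0.0044 0.033 ]
-25 1823 [0.1922 0.1961 0.2263] [-0.0063  0.0403]
-15 1480 [0.1942 0.2169 0.2273] [-0.0015  0.0429]
-5 701 [0.1956 0.2173 0.2271] [-0.0015  0.034 ]
5 570 [0.1889 0.2067 0.2179] [0.0063 0.0317]
```

apply_moves:
  plan:
    - [0,0,0.012,0,0.8]
    - [0,0,0.008,0,0.8]
    - [0,0,0.004,0,0.8]
    - [0,0,0.002,0,0.8]
    - [0,0,0,0,0.8]

```text
time: 17.37
eef_pos: [0.6014, 0.016, 0.3735]
tool_rot: [[-0.995, 0.104, -0.001], [0.104, 0.995, 0.0], [0.001, -0.0, -1.0]]
ft_force: [-1.1, 0.8, -2.3]
grip_width: 0.0349
```

apply_moves:
  plan:
    - [0,0,0.002,0,0.8]
    - [0,0,0.002,0,0.8]
    - [0,0,0,0,0.8]

```text
time: 17.62
eef_pos: [0.6014, 0.0164, 0.37]
tool_rot: [[-0.995, 0.104, -0.0], [0.104, 0.995, -0.0], [0.0, -0.0, -1.0]]
ft_force: [-0.1, 0.0, -2.4]
grip_width: 0.0349
```

apply_moves:
  plan:
    - [0,0,0.001,0,0.8]
    - [0.0014,0,0.0002,0,0.8]
    - [0.0014,0,0.0002,0,0.8]
    - [0.0014,0,0.0003,0,0.8]
    - [0,0,0,0,0.8]

```text
time: 18.03
eef_pos: [0.5975, 0.0168, 0.3689]
tool_rot: [[-0.995, 0.104, 0.002], [0.104, 0.995, -0.0], [-0.002, -0.0, -1.0]]
ft_force: [2.6, -1.3, -1.3]
grip_width: 0.0346
```

apply_moves:
  plan:
    - [0.0014,0,0.0003,0,0.8]
    - [0.0014,0,0.0004,0,0.8]
    - [0.0014,0,0.0005,0,0.8]
    - [0,0,0,0,0.8]

```text
time: 18.37
eef_pos: [0.593, 0.0172, 0.3673]
tool_rot: [[-0.995, 0.104, 0.001], [0.104, 0.995, -0.0], [-0.001, -0.0, -1.0]]
ft_force: [3.2, -1.3, -2.7]
grip_width: 0.0351
```

apply_moves:
  plan:
    - [0.0014,0,0.0005,0,0.8]
    - [0.0014,0,0.0006,0,0.8]
    - [0.0014,0,0.0007,0,0.8]
    - [0.0014,0,0.0007,0,0.8]
    - [0,0,0,0,0.8]

```text
time: 18.78
eef_pos: [0.5876, 0.0177, 0.3648]
tool_rot: [[-0.995, 0.104, 0.001], [0.104, 0.995, -0.001], [-0.001, -0.0, -1.0]]
ft_force: [5.6, -3.1, -2.0]
grip_width: 0.0347
```

```bash
cat > tilt.py <<'E'
from h import *
s=ctrl.state(); p,d=read_camera("wrist"); C=cloud("wrist",d,s).reshape(-1,3)
f=np.load("shaft.npz"); n,seat=f['n'],f['seat']; h=(C-seat)@n; r=np.linalg.norm(C-seat-h[:,None]*n,axis=1)
for lo,hi in((.0215,.03),(.011,.0165)):
    m=(r>lo)&(r<hi)&(h>.012)&(h<.09); Q=C[m]
    rng=np.random.default_rng(0); b=(0,)
    for _ in range(400):
        a=Q[rng.choice(len(Q),3,False)]; N=np.cross(a[1]-a[0],a[2]-a[0]); l=np.linalg.norm(N)
        if l<1e-6: continue
        N/=l; c=(abs((Q-a[0])@N)<.001).sum()
        if c>b[0]: b=(c,N*np.sign(N@n),a[0])
    I=Q[abs((Q-b[2])@b[1])<.0015]; c=I.mean(0); N=np.linalg.svd(I-c,full_matrices=False)[2][2]; N*=np.sign(N[2])
    print(lo,len(Q),len(I),"N",N.round(3),"tilt",np.degrees(np.arccos(N[2])).round(1),"to axis",np.degrees(np.arccos(min(1,N@n))).round(1),"plane h at axis mm",(((c-seat)@N)/(n@N)*1000).round(2))
E
python3 tilt.py
```

```text
0.0215 1209 871 N [-0.468  0.042  0.883] tilt 28.0 to axis 1.9 plane h at axis mm 50.22
0.011 1065 1002 N [-0.473  0.046  0.88 ] tilt 28.4 to axis 1.5 plane h at axis mm 72.24
```

apply_moves:
  plan:
    - [-0.0011,0,0.0019,0,0.8]
    - [-0.0011,0,0.0019,0,0.8]
    - [-0.0011,0,0.0019,0,0.8]
    - [-0.0011,0,0.0019,0,0.8]
    - [0,0,0,0,0.8]

```text
time: 19.25
eef_pos: [0.592, 0.0173, 0.3568]
tool_rot: [[-0.995, 0.104, -0.0], [0.104, 0.995, -0.0], [0.0, -0.0, -1.0]]
ft_force: [1.9, -3.5, 0.3]
grip_width: 0.0352
```

apply_moves:
  plan:
    - [-0.0011,0,0.0019,0,0.8]
    - [-0.0011,0,0.0019,0,0.8]
    - [-0.0011,0,0.0019,0,0.8]
    - [-0.0011,0,0.0019,0,0.8]
    - [0,0,0,0,0.8]

```text
time: 19.67
eef_pos: [0.5965, 0.0169, 0.3491]
tool_rot: [[-0.995, 0.104, -0.0], [0.104, 0.995, -0.0], [0.0, -0.0, -1.0]]
ft_force: [1.8, -2.4, 0.6]
grip_width: 0.0348
```

apply_moves:
  plan:
    - [-0.0011,0,0.0019,0,0.8]
    - [-0.0011,0,0.0019,0,0.8]
    - [-0.0011,0,0.0019,0,0.8]
    - [0,0,0,0,0.8]

```text
time: 20.0
eef_pos: [0.5998, 0.0166, 0.3434]
tool_rot: [[-0.995, 0.104, 0.0], [0.104, 0.995, -0.0], [-0.0, -0.0, -1.0]]
ft_force: [1.9, -3.8, 0.2]
grip_width: 0.0347
```

```bash
python3 tilt.py
```

```text
0.0215 1884 1062 N [ 0.994 -0.105  0.025] tilt 88.6 to axis 118.5 plane h at axis mm 78.65
0.011 1007 976 N [-0.485  0.044  0.874] tilt 29.1 to axis 0.9 plane h at axis mm 47.75
```

apply_moves:
  plan:
    - [-0.0006,0,0.001,0,0.8]
    - [-0.0005,0,0.0009,0,0.8]
    - [-0.0003,0,0.0006,0,0.8]
    - [0,0,0,0,0.8]

```text
time: 20.38
eef_pos: [0.6007, 0.0165, 0.3417]
tool_rot: [[-0.995, 0.104, -0.001], [0.104, 0.995, -0.0], [0.001, -0.0, -1.0]]
ft_force: [-1.3, -2.5, 3.4]
grip_width: 0.0348
```

apply_moves:
  plan:
    - [-0.0005,0,0.001,0,0.8]
    - [0,0,0.001,0,0.8]
    - [0,0,0,0,0.8]

```text
time: 20.63
eef_pos: [0.6008, 0.0165, 0.3415]
tool_rot: [[-0.995, 0.104, -0.0], [0.104, 0.995, 0.0], [0.0, 0.0, -1.0]]
ft_force: [-4.1, -2.1, 12.9]
grip_width: 0.0347
```

```bash
python3 tilt.py
```

```text
0.0215 2028 1168 N [ 0.994 -0.104  0.017] tilt 89.0 to axis 118.9 plane h at axis mm 76.62
0.011 1009 986 N [-0.496  0.048  0.867] tilt 29.9 to axis 0.2 plane h at axis mm 45.95
```

apply_moves:
  plan:
    - [0,0,0,0,0.5]
    - [0,0,0,0,0.45]
    - [0,0,-0.01,0,0.45]
    - [0,0,-0.025,0,0.45]
    - [0,0,-0.035,0,0.3]
    - [0,0,-0.02,0,0.3]
    - [0,0,0,0,0.3]
    - [0,0,0,0,0.3]

```text
time: 21.35
eef_pos: [0.6015, 0.0168, 0.4307]
tool_rot: [[-0.995, 0.103, 0.003], [0.103, 0.995, 0.001], [-0.002, 0.001, -1.0]]
ft_force: [-0.6, 0.5, -0.4]
grip_width: 0.0639
```

```bash
python3 tilt.py; python3 chk.py w5
python3 - <<'E'
from h import *
p,d=read_camera("scene"); q,e=read_camera("side")
cv2.imwrite("pics/fin.png",np.hstack([cv2.resize(cv2.imread("pics/w5.png"),(333,300)),cv2.resize(p[:,:,::-1],(400,300))]))
E
```

```text
0.0215 1222 1136 N [-0.498  0.051  0.866] tilt 30.0 to axis 0.1 plane h at axis mm 23.99
0.011 629 615 N [-0.495  0.051  0.867] tilt 29.8 to axis 0.1 plane h at axis mm 45.95
[0.60124779 0.01670281 0.42912954]
0 5 107 [46.9 47.6 48.1 48.5 49.1]
11 13 202 [44.6 45.4 45.9 46.5 47.1]
13 15 236 [45.  45.6 46.  46.4 47.1]
15 17 269 [44.9 45.5 46.  46.3 47. ]
18.5 20 123 [22.9 23.6 24.  24.7 45.2]
21 28 998 [22.6 23.5 23.9 24.4 25.1]
top plane angle to axis 0.10439060692940574 h 45.9879737066779
```

View pics/fin.png

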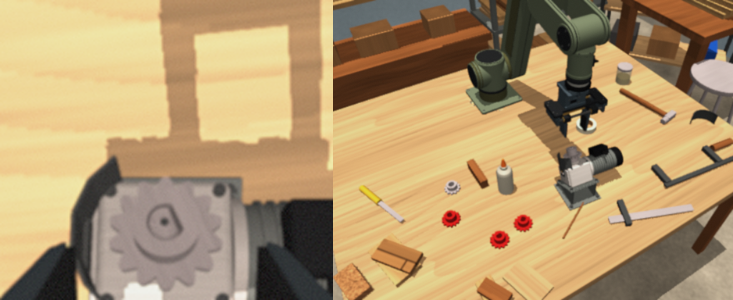

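Both parts are home: the plate top is 24.0 mm above the seat and the hub end 46.0 mm, and both line up with the shaft. The bystanders look unmoved, so I'm handing in.

```bash
python3 -c "
from plant import ctrl
print(ctrl.hand_in(), ctrl.state()['time'])"
```

```text
the job is handed in; nothing more can be done
the job is handed in; nothing more can be done
```

The feed drive is back together and handed in: the spacer is fully home on the shaft, and the sprocket is hard up against it with its hub outwards. It took about 22 s of robot time, and the highest wrist force I read was about 13 N.

- **How it was done:** The spacer's flat could not be lined up where it lay because the glue bottle was in the way. I moved it to clear bench and re-gripped it with its flat turned to match the shaft's. The tool cannot lean, so I held each part lightly and let the shaft tilt it about 30° between the jaws as it slid on.
- **Spacer check:** Before the sprocket went on, depth readings put the spacer's top 16.0 mm above the seat, which is its full height, and 0.2° off the shaft axis.
- **Sprocket check:** After release, the plate top read 24.0 mm and the hub end 46.0 mm above the seat, both about 0.1° off the axis. These match the spacer and sprocket stacked with no gap.
- **Flats and bystanders:** Both parts slid the full length of the flatted shaft at low force, so the flats meet. In the final picture, the idler sprocket, tape, offcut, glue bottle and red look-alikes appear where they were. I judged those by eye and did not measure them again.

No check failed or disagreed, apart from one plate-angle fit taken with the fingers in view. It picked up a finger instead, so I ignored it and repeated it after release.

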